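# Set the copy stage to its index, slack taken up

### The job

On the copy stage, turn the crank to bring the slide's pointer in line with the index pointer. The worn screw has slack, so first run the slide at least 10 mm past the index, on the side away from the crank, then wind it back towards the crank and stop with the two points in line, so that the last movement takes up the slack. Move the slide only by the crank, never by pushing it, leave everything else standing where it is, and let go of the crank.

Things in the scene. Friction and masses are not known exactly. Their poses are not given: they have to be found in the camera images.
- stage: grey copy stage fixed to the table: base plate 180 x 400 x 20 mm. Its y axis is the direction in which the slide travels and points from the crank end towards the free end; x points away from the robot, z up. Origin on the table surface under the base plate's centre line; the plate reaches 90 mm either way in x, from -250 to +150 mm in y. The crank's axis stands at x -50, y -170 mm; the slide's top is at most 57 mm above the table and the slide is at y -80 to +150 mm
- crank_axis (a point): centre of the top face of the crank, a horizontal aluminium disc 140 mm across and 12 mm thick on a grey gearbox; this point is 74 mm above the table, the axis is vertical. A hub 36 mm across and 8 mm high stands on the disc's centre
- crank_post (a point): centre of the top end of the crank's round upright black post, 22 mm across, standing 55 mm out of the disc's top face (its top is 129 mm above the table), 55 mm from the crank's axis. The post is fixed to the disc. It is pushed sideways with about 5 N to turn the crank, which stays where it is left
- crank (a joint): angle of the crank in rad, growing anticlockwise seen from above, usable from -4 to 9.5. At 0 the post lies towards the stage's -x. Anticlockwise drives the nut along the stage's +y, away from the crank, by 10 mm per rad (63 mm per turn); clockwise brings it back towards the crank
- pointer (a point): tip of the small steel cone that points from the slide's far edge to the stage's +x, 50 mm above the table. The slide is a dark steel plate 85 x 110 mm carrying a glass plate; the tip is at the middle of its y length. The slide stays where it is left
- index_tip (a point): tip of the steel cone of the index, an aluminium block clamped to the far edge of the base plate, pointing to the stage's -x at the slide's pointer, 50 mm above the table. Fixed. Its axes are those of the stage. The pointers are in line when both tips have the same y along the stage; at the start the pointer lies 20 to 42 mm short of the index, on the crank's side. The slide can run at least 30 mm past the index
- nut_mid (a point): centre of the top of the brass nut, a block 24 mm long along y, on the screw at the robot's side of the slide, between the slide's two steel jaws. The screw drives the nut and the nut pushes the slide by one jaw or the other
- jaws_mid (a point): point on the slide midway between its two jaws, 32 mm apart: the nut has 8 mm of free play. Where the nut lies 4 mm towards the stage's -y (the crank) from this point it bears on the jaw at the crank's side and pulls the slide towards the crank; 4 mm to +y it bears on the other jaw. Reversing the crank turns 0.8 rad before the slide follows
- slide: the slide itself, 85 mm (x) by 110 mm (y), its top 57 mm above the table; it weighs about 0.7 kg and drags with 4 N. Origin in its middle, 26 mm above the table. Not to be pushed
- nut: the brass nut itself, 26 x 24 x 30 mm; origin at its centre, 45 mm above the table. Not to be pushed
- ink_a: dropper bottle of ink, 46 mm across, 94 mm tall, standing on the stage's base plate on its far side, between crank and slide; origin under its centre
- ink_b: the same kind of dropper bottle, 46 mm across, 94 mm tall, on the table on the robot's side of the stage; origin under its centre
- ink_c: a third such dropper bottle, 46 mm across, 94 mm tall, on the table at the left front; origin under its centre
- tape_a: roll of tape, 124 mm across, 20 mm high, lying on the table at the left, under another roll; origin under its centre
- tape_b: roll of tape, 124 mm across, 20 mm high, lying on tape_a; origin under its centre
- can_lid: round metal film-can lid, 190 mm across, 22 mm high, on the table at the right; origin under its centre
- jar: glass jar with a metal cap, 66 mm across, 85 mm tall, on the table at the right front; origin under its centre
- brush: paint brush, 170 mm long, lying on the table on the robot's side of the stage; origin on its underside

How it is judged:
By the outcome, as a careful person would: the job done as asked, in the order asked, and still so for the second after the job is handed in, with the robot touching nothing.
It also fails if it takes over 54 s, if anything falls off the work surface, if the arm or the gripper's body presses on something with over 40 N, if the wrist force passes 120 N, or if a joint passes its speed limit or range.

### The arm

A 7-joint arm with a two-finger parallel gripper is mounted at the origin on the work surface. World frame = base frame: x ahead of the robot, y to its left, z up, the work surface at z = 0. Lengths are in m, angles in degrees, forces in N, time in s.
With the tool pointing down it reaches from about 0.425 to 0.875 m from the base axis. Payload 8.4 kg.
Tool frame: the origin (TCP) lies midway between the tips of the shut fingers; the grasp point (between the pads) lies 19 mm behind it (bot.pinch_z is the distance from the TCP to the grasp point, in m); z points along the fingers, x is the direction in which the jaws open and shut, and the axes are right-handed (so a half turn about z gives the same grasp; the last joint's range is limited). The gripper opens to 85 mm and grips with 20 to 120 N. Pads are 22 mm wide; open, the fingers measure 114 mm over their backs; the gripper's body (76 mm by 85 mm) begins 54 mm behind the grasp point. The pads swing forward as they close: fully open they stand 13 mm farther back than shut.
Start: joints at [-77.303, 19.091, 2.286, 83.961, -0.768, 76.965, -3.352], TCP at [0.205, 0.617, 0.206] pointing down, gripper open.
Joint ranges: [-147.57, 147.57], [-21.85, 119.76], [-74.77, 79.35], [14.55, 137.4], [-85.83, 265.84], [4.83, 119.75], [-152.11, 152.11]. Speed limits (degrees/s): [127.2, 127.2, 159.86, 159.86, 180, 180, 180].

### API

Orientations are given as [roll, pitch, yaw] about the fixed x, y, z axes, in that order (R = Rz(yaw) Ry(pitch) Rx(roll)).
In Python, from rig import bot, snapshot, close_job gives the robot as it stands.
- The arm moves only by the shell command python3 -m crank 'ROWS' [FORCE]. ROWS is JSON, a list of rows, each an object of numbers: "rx", "ry", "rz": the turn, a rotation vector about the world's x, y, z in degrees; "dx", "dy", "dz": the shift along the world's x, y, z in mm; "gripper": the opening, from 0 (shut) to 1 (fully open). In form: [{"rx": .., "ry": .., "rz": .., "dx": .., "dy": .., "dz": .., "gripper": ..}, ...]. A call has exactly 10 rows; each row shifts and turns the commanded pose from where the row before left it; what a row does not reach is not made up. A row lasts 1/8 s, in which the tool goes at most 62.5 mm and 10.7 degrees, less where a joint would pass 70% of its speed; a pose out of reach is approached as far as the arm can. A call with a gripper value outside its range is refused whole. The fingers move at their own pace and stop on an object; FORCE is the grip in N (left out, the last holds). Time passes only in rows, so rows that do not move let the fingers close, or fill a call up. It gives the time, the measured TCP pose, the force and the opening at its end, in the units of the state.
- bot.get_state(): the state, without advancing time (a new reading comes with each control period).
- snapshot(name): name is "scene" or "side" or "wrist"; returns a dict with "color" (400x640x3 uint8, red, green, blue), "camera_matrix" (3x3 intrinsics, pixels), "distortion" ([k1, k2, p1, p2, k3] as OpenCV has them; the pictures are not rectified), "rvec" (rotation vector, rad) and "tvec" (3), from world to camera coordinates, as OpenCV has them. Camera axes: x right, y down, z forward; pixel columns grow to the right and rows downward; lengths in m; the calibration is good to about 2 mm. A picture is of the moment at which its call begins. There is no depth.
- close_job(): hands the job in, once; it reports no verdict.
The state is a dict: "clock": time; "joint_positions": joint angles; "qd": joint speeds; "tau": joint torques, N m; "eef_pos": TCP position; "ee_rot": TCP orientation; "wrist_force": force on the tool from outside, world axes, zero at the start; "torque": the same for the moment, N m; "width": opening from 0.0 (shut) to 1.0 (fully open).
Only numpy, scipy, OpenCV 4.12 (cv2) and the standard library are available. Lean on these libraries where they do the work, as an engineer would, in place of code of your own. Each camera call takes 0.05 s, during which the arm holds its last target. There are 200 camera calls.

## Working session

There is one attempt and no reset: what is moved stays moved. The work goes in short steps, Python scripts to look and compute and a shell command to move; the robot and the scene stay as the last step left them, time stands still between calls to the robot, and variables do not carry over. Pictures are saved under pics/ and viewed, about 8 in all and at most 12, crops included, and the job is handed in when it is done.

```bash
ls; mkdir -p pics
python3 - <<'E'
from rig import bot,snapshot
import cv2,pickle
for n in("scene","side"):
    s=snapshot(n);pickle.dump(s,open(f"pics/{n}0.pkl","wb"));cv2.imwrite(f"pics/{n}0.png",s["color"][:,:,::-1])
    R=cv2.Rodrigues(s["rvec"])[0];print(n,(-R.T@s["tvec"].reshape(3)).round(3),s["camera_matrix"][0,0])
print(bot.get_state())
E
```

```text
pics
scene [ 1.094 -0.457  1.178] 429.32825057191053
side [ 0.174 -0.764  1.024] 420.7541852694345
{'clock': 0.1, 'joint_positions': array([-77.30598569,  19.12777438,   2.285465  ,  84.00552481,
        -0.76674492,  76.96608837,  -3.35145164]), 'qd': array([-0.00768375, -0.15788396, -0.03350799, -0.04845568,  0.00746037,
        0.01564849,  0.0450268 ]), 'tau': array([ 4.88019592e-03, -6.60013747e+01,  1.37062177e+00, -4.06472683e+01,
        1.70344894e-02,  8.89152900e-03,  3.93016853e-05]), 'eef_pos': array([0.20483253, 0.6164087 , 0.20491372]), 'ee_rot': array([1.79993105e+02, 8.38769166e-02, 7.16210908e+01]), 'wrist_force': array([ 0.14837719,  1.06208388, -0.03873982]), 'torque': array([-0.00213798, -0.02452368,  0.05861989]), 'width': 0.9984203948074022}
```

View pics/scene0.png

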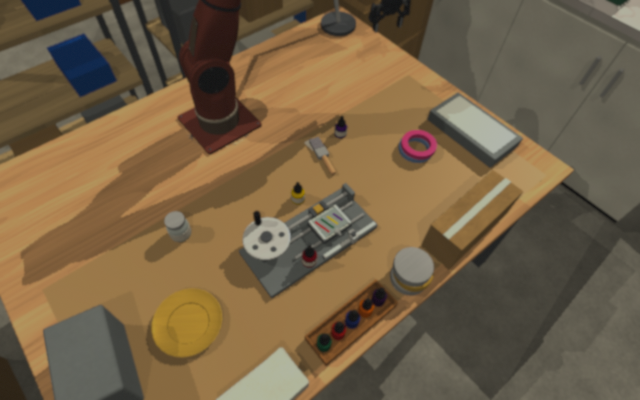

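View pics/side0.png

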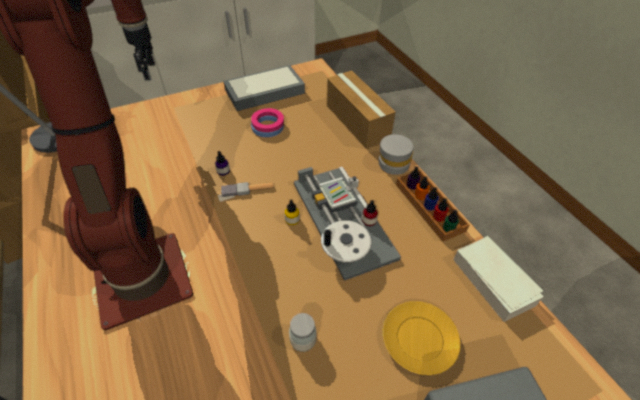

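Scene: disc at (267,238), black post at (257,215), slide (329,222), ink_b yellow (298,190), ink_a red (310,255). Side: disc (346,240), slide (338,190). I'll zoom in on both views.

```bash
cat > h.py <<'E'
import cv2,numpy as np,pickle
def ray(s,uv):
    R=cv2.Rodrigues(s["rvec"])[0]
    p=cv2.undistortPoints(np.array([[uv]],float),s["camera_matrix"],s["distortion"])[0,0]
    return -R.T@np.ravel(s["tvec"]),R.T@np.array([p[0],p[1],1])
def plane(s,uv,z):
    c,d=ray(s,uv);return c+d*(z-c[2])/d[2]
def px(s,P):
    return cv2.projectPoints(np.array([P],float),s["rvec"],s["tvec"],s["camera_matrix"],s["distortion"])[0].reshape(-1,2)[0]
def crop(s,x,y,w,h,k):
    return cv2.resize(s["color"][y:y+h,x:x+w,::-1],None,fx=k,fy=k,interpolation=cv2.INTER_CUBIC)
E
python3 - <<'E'
from h import *
a=pickle.load(open("pics/scene0.pkl","rb"));b=pickle.load(open("pics/side0.pkl","rb"))
cv2.imwrite("pics/z0.png",np.vstack([crop(a,230,175,160,120,5)[:300*2]])) 
cv2.imwrite("pics/z1.png",crop(b,275,160,140,115,5))
for s,uv in((a,(267,238)),(b,(346,240))):print(plane(s,uv,.074))
E
```

```text
[ 0.54935469 -0.16682154  0.074     ]
[ 0.54373119 -0.16963327  0.074     ]
```

View pics/z0.png

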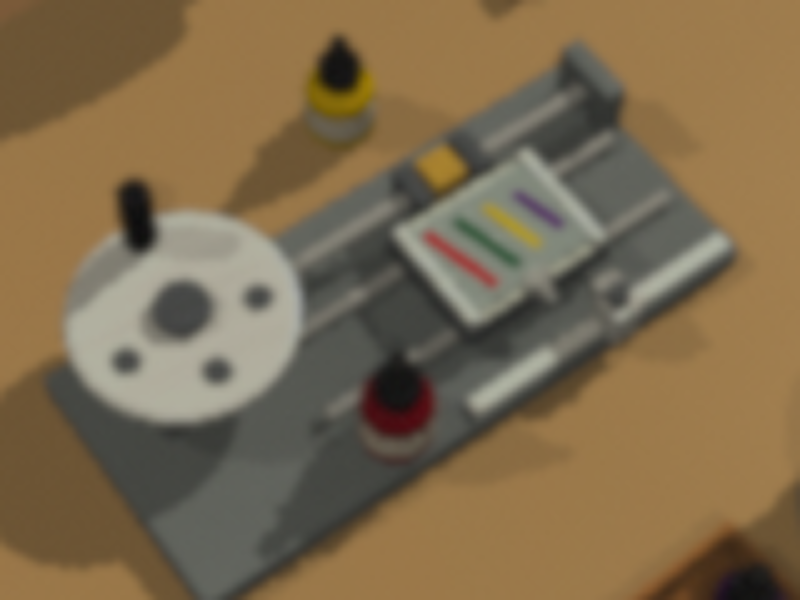

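View pics/z1.png

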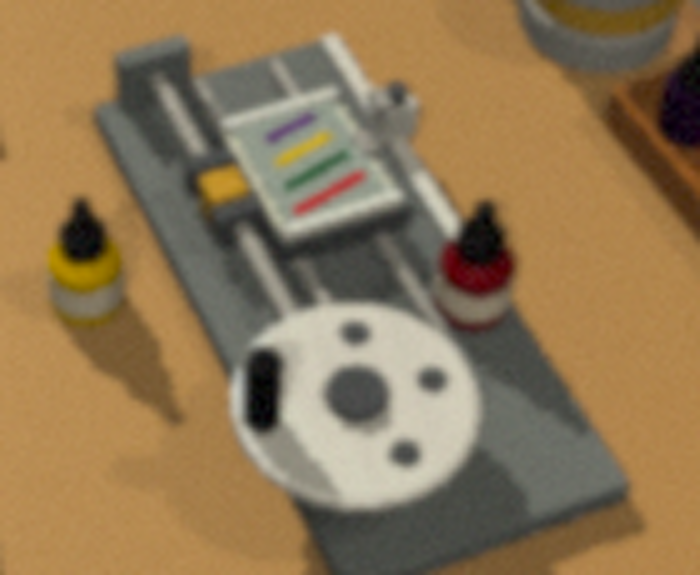

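Zooms: z0 disc centre (182,315), post top (133,185), plate corners (45,378), (205,600), (735,250); z1 disc (357,403), post top (264,358), corners (95,110), (630,490). The pointer lies around z0 (553,297) and the index around z0 (597,283).

Run:
```python
from h import *
a=pickle.load(open("pics/scene0.pkl","rb"));b=pickle.load(open("pics/side0.pkl","rb"))
A=lambda u,v:(230+u/5-.4,175+v/5-.4);B=lambda u,v:(275+u/5-.4,160+v/5-.4)
P=lambda n,s,uv,z:print(n,(1e3*plane(s,uv,z)).round(1)[:2])
P("discA",a,A(182,317),.074);P("discB",b,B(357,405),.074)
P("postA",a,A(133,190),.129);P("postB",b,B(264,358),.129)
for n,s,q in(("cA",a,[A(45,378),A(205,600),A(735,250)]),("cB",b,[B(95,110),B(630,490),B(335,575)])):
  for c in q:P(n,s,c,.02)
P("ptrA",a,A(553,297),.05);P("idxA",a,A(597,283),.05)
P("ptrB",b,B(362,143),.05);P("idxB",b,B(372,136),.05)
P("nutA",a,A(441,168),.06);P("nutB",b,B(223,186),.06)
P("inkaA",a,A(397,357),.114);P("inkaB",b,B(486,210),.114)
P("inkbA",a,A(339,42),.094);P("inkbB",b,B(81,208),.094)
```

```text
discA [ 547.5 -169.1]
discB [ 542.8 -171.5]
postA [ 489.4 -157.3]
postB [ 490.8 -157.4]
cA [ 503.8 -243.6]
cA [ 677.2 -250.3]
cA [696.6 144.2]
cB [518.2 149.4]
cB [ 676.9 -256. ]
cB [ 499.1 -234.8]
ptrA [662.8  19.8]
idxA [672.  47.]
ptrB [650.3  23.9]
idxB [659.   26.6]
nutA [554.4  21.1]
nutB [550.6  19.7]
inkaA [ 662.2 -100.5]
inkaB [ 659.2 -105. ]
inkbA [458.9  15.7]
inkbB [454.   11.5]
```

Stage yaw is about -2.9°, the crank axis is about (545,-170) and the post (490,-157), i.e. about -10°. Radius checks out (57 against 55). I'll approach the post.

```bash
python3 -m crank '[{"dx":26,"dy":-37,"dz":2,"rz":-5},{"dx":26,"dy":-37,"dz":2,"rz":-5},{"dx":26,"dy":-37,"dz":2,"rz":-5},{"dx":26,"dy":-37,"dz":2,"rz":-5},{"dx":26,"dy":-37,"dz":2,"rz":-5},{"dx":26,"dy":-37,"rz":-5},{"dx":26,"dy":-37,"rz":-5},{"dx":26,"dy":-37,"rz":-5},{"dx":26,"dy":-37,"rz":-5},{"dx":26,"dy":-37,"rz":-5}]' 25; python3 -m crank '[{"dx":2,"dy":-41,"rz":-4},{"dx":3,"dy":-41,"rz":-4},{"dx":3,"dy":-41,"rz":-4},{"dx":3,"dy":-41,"rz":-4},{"dx":3,"dy":-41,"rz":-4},{"dx":3,"dy":-41,"rz":-4},{"dx":3,"dy":-41,"rz":-4},{"dx":3,"dy":-41,"rz":-4},{"dx":2,"dy":-41,"rz":-4},{"dx":0,"dy":0,"rz":-4}]'
python3 - <<'E'
from h import *
from rig import bot,snapshot
s=snapshot("wrist");pickle.dump(s,open("pics/w1.pkl","wb"));cv2.imwrite("pics/w1.png",s["color"][:,:,::-1]);t=bot.get_state();print(t["joint_positions"].round(1),t["eef_pos"],t["ee_rot"],px(s,(.49,-.157,.129)),px(s,(.545,-.17,.074)),ray(s,(320,200)))
E
```

```text
[-77.3  19.1   2.3  84.   -0.8  77.   -3.4] [0.20489327 0.61646053 0.20501699] [1.79993112e+02 7.19367161e-02 7.16169598e+01] [-57.42580915 482.41054075] [-29.01590301 482.8197618 ] (array([0.12840792, 0.64159669, 0.37343515]), array([ 0.30810681, -0.10682812, -0.94541878]))schema error: expected keys rx, ry, rz, dx, dy, dz, gripper
schema error: expected keys rx, ry, rz, dx, dy, dz, gripper
```

View pics/w1.png

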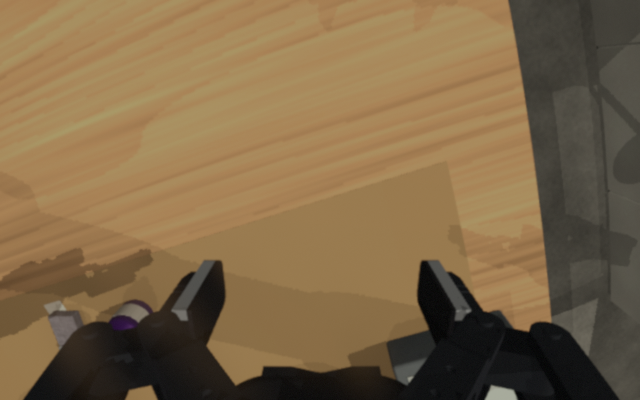

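The wrist picture shows only table and the open fingers at (205,290) and (440,290), since both moves were refused. Every row needs all seven keys.

```bash
python3 -m crank '[{"rx":0,"ry":0,"rz":-5,"dx":26,"dy":-37,"dz":4,"gripper":1},{"rx":0,"ry":0,"rz":-5,"dx":26,"dy":-37,"dz":4,"gripper":1},{"rx":0,"ry":0,"rz":-5,"dx":26,"dy":-37,"dz":4,"gripper":1},{"rx":0,"ry":0,"rz":-5,"dx":26,"dy":-37,"dz":0,"gripper":1},{"rx":0,"ry":0,"rz":-5,"dx":26,"dy":-37,"dz":0,"gripper":1},{"rx":0,"ry":0,"rz":-5,"dx":26,"dy":-37,"dz":0,"gripper":1},{"rx":0,"ry":0,"rz":-5,"dx":26,"dy":-37,"dz":0,"gripper":1},{"rx":0,"ry":0,"rz":-5,"dx":26,"dy":-37,"dz":0,"gripper":1},{"rx":0,"ry":0,"rz":-5,"dx":26,"dy":-37,"dz":0,"gripper":1},{"rx":0,"ry":0,"rz":-5,"dx":26,"dy":-37,"dz":0,"gripper":1}]' 25; python3 -m crank '[{"rx":0,"ry":0,"rz":-4,"dx":3,"dy":-41,"dz":0,"gripper":1},{"rx":0,"ry":0,"rz":-4,"dx":3,"dy":-41,"dz":0,"gripper":1},{"rx":0,"ry":0,"rz":-4,"dx":3,"dy":-41,"dz":0,"gripper":1},{"rx":0,"ry":0,"rz":-4,"dx":3,"dy":-41,"dz":0,"gripper":1},{"rx":0,"ry":0,"rz":-4,"dx":3,"dy":-41,"dz":0,"gripper":1},{"rx":0,"ry":0,"rz":-4,"dx":3,"dy":-41,"dz":0,"gripper":1},{"rx":0,"ry":0,"rz":-4,"dx":3,"dy":-41,"dz":0,"gripper":1},{"rx":0,"ry":0,"rz":-4,"dx":3,"dy":-41,"dz":0,"gripper":1},{"rx":0,"ry":0,"rz":-4,"dx":2,"dy":-41,"dz":0,"gripper":1},{"rx":0,"ry":0,"rz":-4,"dx":0,"dy":-38,"dz":0,"gripper":1}]'
python3 - <<'E'
from h import *
from rig import bot,snapshot
s=snapshot("wrist");pickle.dump(s,open("pics/w2.pkl","wb"));cv2.imwrite("pics/w2.png",s["color"][:,:,::-1]);t=bot.get_state();print(t["joint_positions"].round(1),t["eef_pos"],t["ee_rot"],px(s,(.49,-.157,.129)),px(s,(.545,-.17,.074)),ray(s,(320,200)))
E
```

```text
clock: 1.4
eef_pos: [0.4655, 0.2455, 0.2177]
ee_rot: [-180.0, 0.0, 21.5]
wrist_force: [0.9, -0.4, -0.1]
width: 1.002
clock: 2.65
eef_pos: [0.49, -0.1624, 0.2179]
ee_rot: [-179.9, -0.0, -18.6]
wrist_force: [0.4, 0.3, -0.9]
width: 0.999
[-31.    2.3  47.  103.1  -1.7  75.2  -2.8] [ 0.48918809 -0.16780025  0.21812304] [ 1.79946713e+02 -7.65969582e-02 -1.91034221e+01] [318.19763831 183.60272644] [378.59667393 161.86142758] (array([ 0.51598279, -0.08651509,  0.38646121]), array([-0.10651939, -0.30801341, -0.94548405]))
```

View pics/w2.png

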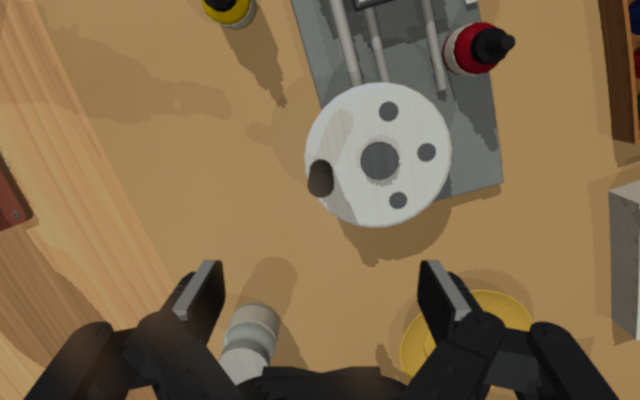

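Wrist view: disc centred at about (378.5,155), hub (380,160), post from (321,167) to (320,197) with its top at the lower end. Refining by colour masks.

Run:
```python
from h import *
s=pickle.load(open("pics/w2.pkl","rb"));im=s["color"]
h=cv2.cvtColor(im,cv2.COLOR_RGB2HSV)
m=((h[...,1]<45)&(h[...,2]>110)).astype(np.uint8);m[:,:295]=0;m[:,460:]=0;m[:75]=0;m[235:]=0
m=cv2.morphologyEx(m,cv2.MORPH_OPEN,np.ones((5,5)))
c=max(cv2.findContours(m,0,1)[0],key=cv2.contourArea);e=cv2.fitEllipse(cv2.convexHull(c));print("disc",e,plane(s,e[0],.074))
d=(im.max(2)<50).astype(np.uint8);n,l,st,ce=cv2.connectedComponentsWithStats(d)
for i in range(1,n):
  if st[i,4]>50 and 140<ce[i][1]<220:print(st[i],ce[i])
for v in(188,190):print(plane(s,(320,v),.129))
print(s["camera_matrix"][0,0])
```

```text
disc ((377.86346435546875, 151.78802490234375), (145.9555206298828, 151.7687225341797), 16.58878517150879) [ 0.54694593 -0.16056049  0.074     ]
[316 161  17  30 229] [325.5720524  171.35371179]
[ 0.4901869  -0.16088226  0.129     ]
[ 0.48965705 -0.16245151  0.129     ]
340.45602900882176
```

View pics/g.png

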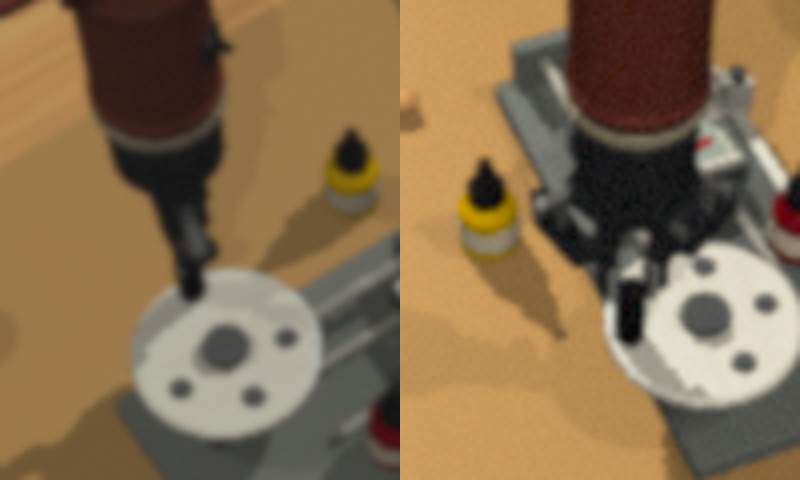

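Grip on the post is good (post at about (491,-158), force small). Working out the arc steps around the axis (545.5,-167).

```bash
cat > arc.py <<'E'
import sys,numpy as np
cx,cy,x,y,step,n=map(float,sys.argv[1:])
a0=np.arctan2(y-cy,x-cx);p=np.array([x,y])
print("r",np.hypot(x-cx,y-cy),"a0",np.degrees(a0))
for i in range(1,int(n)+1):
    t=a0+np.radians(step*i);q=np.array([cx+55*np.cos(t),cy+55*np.sin(t)]);d=(q-p).round();p=p+d
    print(i,d,end="; ")
E
python3 arc.py 545.5 -167 491.2 -158.2 9 20
```

```text
r 55.00845389574226 a0 170.79453103029087
1 [-1. -9.]; 2 [ 1. -8.]; 3 [ 2. -9.]; 4 [ 3. -8.]; 5 [ 5. -7.]; 6 [ 5. -7.]; 7 [ 7. -5.]; 8 [ 7. -5.]; 9 [ 8. -3.]; 10 [ 9. -2.]; 11 [ 8. -1.]; 12 [9. 1.]; 13 [8. 2.]; 14 [8. 3.]; 15 [7. 5.]; 16 [7. 5.]; 17 [6. 7.]; 18 [4. 7.]; 19 [4. 8.]; 20 [2. 8.];
```

```bash
python3 -m crank '[{"rx":0,"ry":0,"rz":0,"dx":-1,"dy":-9,"dz":0,"gripper":0},{"rx":0,"ry":0,"rz":0,"dx":1,"dy":-8,"dz":0,"gripper":0},{"rx":0,"ry":0,"rz":0,"dx":2,"dy":-9,"dz":0,"gripper":0},{"rx":0,"ry":0,"rz":0,"dx":3,"dy":-8,"dz":0,"gripper":0},{"rx":0,"ry":0,"rz":0,"dx":5,"dy":-7,"dz":0,"gripper":0},{"rx":0,"ry":0,"rz":0,"dx":0,"dy":0,"dz":0,"gripper":0},{"rx":0,"ry":0,"rz":0,"dx":0,"dy":0,"dz":0,"gripper":0},{"rx":0,"ry":0,"rz":0,"dx":0,"dy":0,"dz":0,"gripper":0},{"rx":0,"ry":0,"rz":0,"dx":0,"dy":0,"dz":0,"gripper":0},{"rx":0,"ry":0,"rz":0,"dx":0,"dy":0,"dz":0,"gripper":0}]'
```

```text
clock: 5.3
eef_pos: [0.4963, -0.2018, 0.0995]
ee_rot: [179.8, 0.4, -18.5]
wrist_force: [-19.2, -5.1, 16.5]
width: 0.228
```

The pull is outwards at -x, so the axis is nearer (544,-173.5); the arm is compliant at about 4 N/mm. I'll correct the centre and carry on.

```bash
python3 arc.py 544 -173.5 501.2 -199.2 10 20
```

```text
r 49.923241080683056 a0 -149.0165609611387
1 [  1. -10.]; 2 [ 7. -7.]; 3 [ 8. -5.]; 4 [ 9. -4.]; 5 [ 9. -3.]; 6 [10. -0.]; 7 [9. 1.]; 8 [9. 2.]; 9 [9. 5.]; 10 [8. 5.]; 11 [7. 7.]; 12 [5. 8.]; 13 [4. 9.]; 14 [2. 9.]; 15 [ 1. 10.]; 16 [-1.  9.]; 17 [-3.  9.]; 18 [-4.  9.]; 19 [-6.  8.]; 20 [-7.  6.];
```

```bash
python3 -m crank '[{"rx":0,"ry":0,"rz":0,"dx":1,"dy":-10,"dz":0,"gripper":0},{"rx":0,"ry":0,"rz":0,"dx":7,"dy":-7,"dz":0,"gripper":0},{"rx":0,"ry":0,"rz":0,"dx":8,"dy":-5,"dz":0,"gripper":0},{"rx":0,"ry":0,"rz":0,"dx":9,"dy":-4,"dz":0,"gripper":0},{"rx":0,"ry":0,"rz":0,"dx":9,"dy":-3,"dz":0,"gripper":0},{"rx":0,"ry":0,"rz":0,"dx":10,"dy":0,"dz":0,"gripper":0},{"rx":0,"ry":0,"rz":0,"dx":9,"dy":1,"dz":0,"gripper":0},{"rx":0,"ry":0,"rz":0,"dx":0,"dy":0,"dz":0,"gripper":0},{"rx":0,"ry":0,"rz":0,"dx":0,"dy":0,"dz":0,"gripper":0},{"rx":0,"ry":0,"rz":0,"dx":0,"dy":0,"dz":0,"gripper":0}]'
python3 - <<'E'
from h import *
from rig import bot,snapshot
a=snapshot("scene");b=snapshot("side");pickle.dump((a,b),open("pics/m1.pkl","wb"));t=bot.get_state();print(t["eef_pos"],t["wrist_force"],t["width"])
cv2.imwrite("pics/m1.png",np.hstack([crop(a,230,170,160,120,4)[:,:640],crop(b,320,160,40,120,4)])[:,:800])
E
```

```text
clock: 6.55
eef_pos: [0.5569, -0.231, 0.1033]
ee_rot: [179.9, -0.5, -18.5]
wrist_force: [2.5, -8.2, 18.5]
width: -0.005
[ 0.55694026 -0.23100744  0.10329095] [ 2.00617393 -6.17560762 18.77726298] 0.0030161049289911417
```

View pics/m1.png

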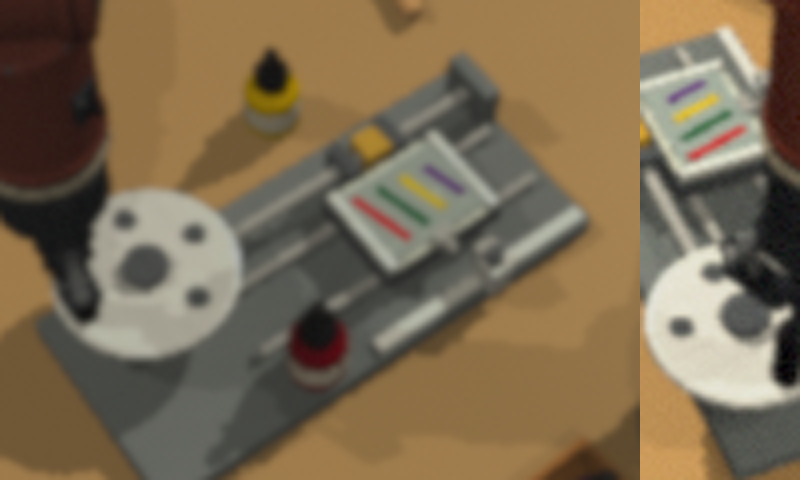

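The fingers have slipped off the post (width 0), and the slide has barely moved (slack). Disc hub at (143,267), holes at (125,220), (194,233), (197,297), so the post base is near (92,300). I'll lift, open, and re-grip with the jaws tangential and a firmer force, letting the tool turn with the crank.

```bash
python3 -m crank '[{"rx":0,"ry":0,"rz":0,"dx":0,"dy":0,"dz":20,"gripper":0},{"rx":0,"ry":0,"rz":0,"dx":0,"dy":0,"dz":30,"gripper":0},{"rx":0,"ry":0,"rz":0,"dx":0,"dy":0,"dz":30,"gripper":1},{"rx":0,"ry":0,"rz":0,"dx":0,"dy":0,"dz":20,"gripper":1},{"rx":0,"ry":0,"rz":0,"dx":0,"dy":0,"dz":0,"gripper":1},{"rx":0,"ry":0,"rz":0,"dx":0,"dy":0,"dz":0,"gripper":1},{"rx":0,"ry":0,"rz":0,"dx":0,"dy":0,"dz":0,"gripper":1},{"rx":0,"ry":0,"rz":0,"dx":0,"dy":0,"dz":0,"gripper":1},{"rx":0,"ry":0,"rz":0,"dx":0,"dy":0,"dz":0,"gripper":1},{"rx":0,"ry":0,"rz":0,"dx":0,"dy":0,"dz":0,"gripper":1}]' 70
python3 - <<'E'
from h import *
from rig import bot,snapshot
a=snapshot("scene");b=snapshot("side");s=snapshot("wrist");pickle.dump((a,b,s),open("pics/m2.pkl","wb"));t=bot.get_state();print(t["eef_pos"],t["wrist_force"],t["ee_rot"],t["joint_positions"].round(1))
cv2.imwrite("pics/m2.png",np.hstack([crop(s,250,0,230,270,2),crop(a,240,210,60,135,4)[:540]]))
print([(plane(a,(230+u/4-.4,170+v/4-.4),.074)*1e3).round(1) for u,v in((194,233),(125,220),(197,297))])
E
```

```text
clock: 7.9
eef_pos: [0.5539, -0.2272, 0.1996]
ee_rot: [180.0, 0.0, -18.4]
wrist_force: [-0.3, -0.1, -0.3]
width: 0.998
[ 0.55396258 -0.22723173  0.19970541] [-0.39037945  0.51381495  0.18823885] [ 1.79999969e+02  8.50277661e-04 -1.83861426e+01] [-20.8  16.9  47.9  93.8 -12.9  75.1  10.8]
[array([ 541.9, -121.2,   74. ]), array([ 501. , -154.8,   74. ]), array([ 586.3, -151.2,   74. ])]
```

View pics/m2.png

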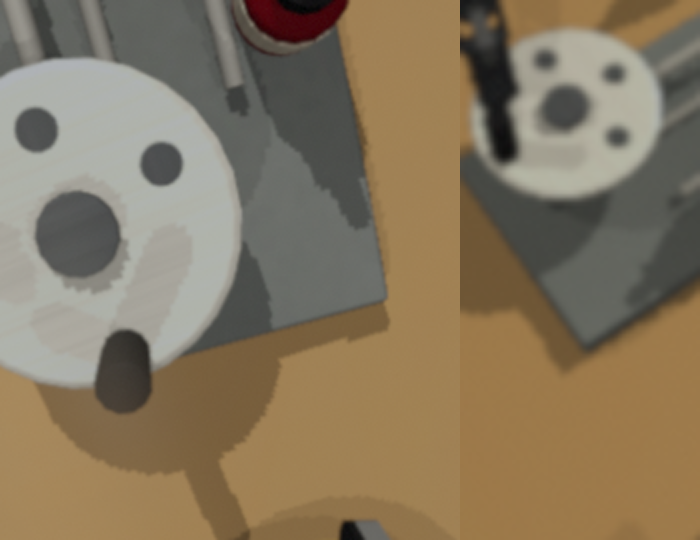

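Post top at wrist pixel (311.5,192.3), hub top (289,117), hole centres (268,65) and (330.5,82).

Run:
```python
from h import *
a,b,s=pickle.load(open("pics/m2.pkl","rb"))
print(plane(s,(311.2,192.3),.129)*1e3,plane(s,(289,117),.082)*1e3,[(plane(s,q,.074)*1e3).round(1) for q in((268,65),(330.5,82))])
print(px(s,(.554,-.227,.1)))
```

```text
[ 548.64550902 -221.53401968  129.        ] [ 546.26124535 -167.76722125   82.        ] [array([ 543.3, -123.2,   74. ]), array([ 587.6, -152.2,   74. ])]
[320.4808583  185.58373563]
```

```bash
python3 -m crank '[{"rx":0,"ry":0,"rz":10,"dx":-3,"dy":3,"dz":0,"gripper":1},{"rx":0,"ry":0,"rz":10,"dx":-2,"dy":2,"dz":-21,"gripper":1},{"rx":0,"ry":0,"rz":0,"dx":0,"dy":0,"dz":-30,"gripper":1},{"rx":0,"ry":0,"rz":0,"dx":0,"dy":0,"dz":-30,"gripper":1},{"rx":0,"ry":0,"rz":0,"dx":0,"dy":0,"dz":-22,"gripper":1},{"rx":0,"ry":0,"rz":0,"dx":0,"dy":0,"dz":0,"gripper":1},{"rx":0,"ry":0,"rz":0,"dx":0,"dy":0,"dz":0,"gripper":0.4},{"rx":0,"ry":0,"rz":0,"dx":0,"dy":0,"dz":0,"gripper":0},{"rx":0,"ry":0,"rz":0,"dx":0,"dy":0,"dz":0,"gripper":0},{"rx":0,"ry":0,"rz":0,"dx":0,"dy":0,"dz":0,"gripper":0}]' 70
python3 -c "
from rig import bot;print(bot.get_state()['joint_positions'].round(1))"; python3 arc.py 546 -168.3 549 -222.5 10 16
```

```text
clock: 9.3
eef_pos: [0.5491, -0.2223, 0.0976]
ee_rot: [-180.0, -0.0, 1.6]
wrist_force: [-3.7, 0.6, 6.5]
width: 0.212
[-16.8  20.7  42.5 101.5 -15.5  63.8  32.4]
r 54.28296233626163 a0 -86.83187962440623
1 [10.  1.]; 2 [9. 3.]; 3 [8. 4.]; 4 [8. 6.]; 5 [6. 7.]; 6 [5. 8.]; 7 [4. 9.]; 8 [ 2. 10.]; 9 [-0.  9.]; 10 [-1. 10.]; 11 [-3.  9.]; 12 [-5.  8.]; 13 [-6.  8.]; 14 [-7.  6.]; 15 [-8.  5.]; 16 [-9.  4.];
```

```bash
python3 -m crank '[{"rx":0,"ry":0,"rz":10,"dx":10,"dy":1,"dz":0,"gripper":0},{"rx":0,"ry":0,"rz":10,"dx":9,"dy":3,"dz":0,"gripper":0},{"rx":0,"ry":0,"rz":10,"dx":8,"dy":4,"dz":0,"gripper":0},{"rx":0,"ry":0,"rz":10,"dx":8,"dy":6,"dz":0,"gripper":0},{"rx":0,"ry":0,"rz":10,"dx":6,"dy":7,"dz":0,"gripper":0},{"rx":0,"ry":0,"rz":10,"dx":5,"dy":8,"dz":0,"gripper":0},{"rx":0,"ry":0,"rz":10,"dx":4,"dy":9,"dz":0,"gripper":0},{"rx":0,"ry":0,"rz":10,"dx":2,"dy":10,"dz":0,"gripper":0},{"rx":0,"ry":0,"rz":0,"dx":0,"dy":0,"dz":0,"gripper":0},{"rx":0,"ry":0,"rz":0,"dx":0,"dy":0,"dz":0,"gripper":0}]'
python3 -c "
from rig import bot;print(bot.get_state()['joint_positions'].round(1))"
```

```text
clock: 10.55
eef_pos: [0.6003, -0.1732, 0.0975]
ee_rot: [-179.9, -0.1, 81.7]
wrist_force: [-6.7, 3.7, 9.8]
width: 0.207
[ -7.9  21.8  25.2  96.  -10.1  64.5 101.7]
```

```bash
python3 -m crank '[{"rx":0,"ry":0,"rz":5,"dx":0,"dy":9,"dz":0,"gripper":0},{"rx":0,"ry":0,"rz":5,"dx":-1,"dy":10,"dz":0,"gripper":0},{"rx":0,"ry":0,"rz":5,"dx":-3,"dy":9,"dz":0,"gripper":0},{"rx":0,"ry":0,"rz":5,"dx":-5,"dy":8,"dz":0,"gripper":0},{"rx":0,"ry":0,"rz":5,"dx":-6,"dy":8,"dz":0,"gripper":0},{"rx":0,"ry":0,"rz":5,"dx":-7,"dy":6,"dz":0,"gripper":0},{"rx":0,"ry":0,"rz":5,"dx":-8,"dy":5,"dz":0,"gripper":0},{"rx":0,"ry":0,"rz":5,"dx":-9,"dy":4,"dz":0,"gripper":0},{"rx":0,"ry":0,"rz":0,"dx":0,"dy":0,"dz":0,"gripper":0},{"rx":0,"ry":0,"rz":0,"dx":0,"dy":0,"dz":0,"gripper":0}]'
python3 - <<'E'
from h import *
from rig import bot,snapshot
a=snapshot("scene");b=snapshot("side");pickle.dump((a,b),open("pics/m3.pkl","wb"));t=bot.get_state();print(t["joint_positions"].round(1))
cv2.imwrite("pics/m3.png",np.hstack([crop(a,300,190,80,75,5),crop(b,320,155,80,75,5)]))
E
```

```text
clock: 11.8
eef_pos: [0.5624, -0.1157, 0.0977]
ee_rot: [180.0, 0.0, 121.5]
wrist_force: [-17.7, -12.4, 2.1]
width: 0.204
[ -7.9  15.2  17.6 103.1  -5.2  62.4 133. ]
```

View pics/m3.png

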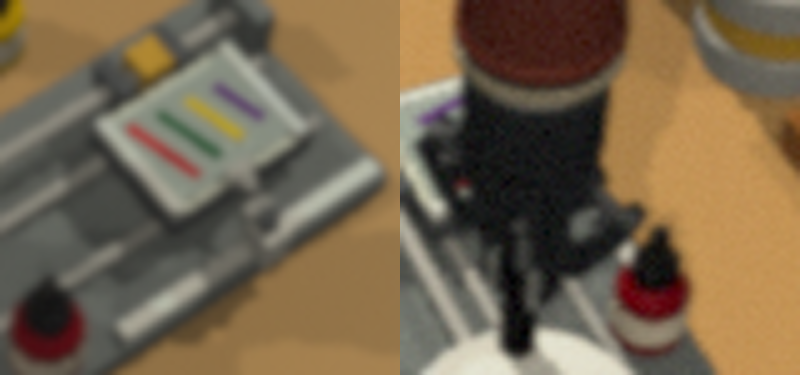

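Scene view (left half): slide with the pointer near px (349,226), index block near (352,233), so they look nearly in line already. I've viewed 10 pictures, so from here I'll track the slide numerically by its coloured stripes.

```bash
cat >> h.py <<'E'
Y=np.array([.0506,.9987]);X=np.array([.9987,-.0506])
def stripes(s,x0=300,y0=180,x1=385,y1=270):
    """slide stripe centroids -> stage-y (mm) along world direction Y, on z=.057"""
    h=cv2.cvtColor(s["color"],cv2.COLOR_RGB2HSV).astype(int);o={}
    for n,lo,hi in(("red",172,6),("green",50,85),("violet",125,155)):
        H=h[...,0];m=((H>=lo)|(H<=hi) if lo>hi else (H>=lo)&(H<=hi))&(h[...,1]>70)
        k=np.zeros(m.shape,bool);k[y0:y1,x0:x1]=1
        nn,l,st,ce=cv2.connectedComponentsWithStats((m&k).astype(np.uint8))
        c=[(st[i,4],ce[i]) for i in range(1,nn) if st[i,4]>5]
        o[n]=[(int(A),(plane(s,u,.057)[:2]*1e3@np.array([X,Y]).T).round(1).tolist(),u.round(1).tolist()) for A,u in c]
    return o
E
python3 - <<'E'
from h import *
a0=pickle.load(open("pics/scene0.pkl","rb"));a1=pickle.load(open("pics/m1.pkl","rb"))[0];a3=pickle.load(open("pics/m3.pkl","rb"))[0]
for a in(a0,a1,a3):print(stripes(a))
E
```

```text
{'red': [(48, [610.0, 21.0], [321.6, 226.3]), (122, [670.2, -68.2], [309.2, 256.4])], 'green': [], 'violet': []}
{'red': [(46, [610.6, 33.9], [325.1, 224.3]), (118, [670.6, -67.9], [309.4, 256.5])], 'green': [], 'violet': []}
{'red': [(41, [609.3, 61.1], [332.0, 219.5]), (118, [669.9, -68.9], [309.0, 256.5])], 'green': [], 'violet': []}
```

Slide has moved 40.1 mm; estimated about 12 mm past. I'll release, and use the wrist camera for a close look at the two tips. That also lets me unwind the tool for the next grip.

```bash
python3 -m crank '[{"rx":0,"ry":0,"rz":0,"dx":0,"dy":0,"dz":0,"gripper":1},{"rx":0,"ry":0,"rz":0,"dx":0,"dy":0,"dz":0,"gripper":1},{"rx":0,"ry":0,"rz":0,"dx":0,"dy":0,"dz":0,"gripper":1},{"rx":0,"ry":0,"rz":0,"dx":0,"dy":0,"dz":20,"gripper":1},{"rx":0,"ry":0,"rz":0,"dx":0,"dy":0,"dz":30,"gripper":1},{"rx":0,"ry":0,"rz":-10,"dx":0,"dy":0,"dz":10,"gripper":1},{"rx":0,"ry":0,"rz":-10,"dx":8,"dy":18,"dz":0,"gripper":1},{"rx":0,"ry":0,"rz":-10,"dx":8,"dy":18,"dz":0,"gripper":1},{"rx":0,"ry":0,"rz":-10,"dx":8,"dy":18,"dz":0,"gripper":1},{"rx":0,"ry":0,"rz":-10,"dx":8,"dy":18,"dz":0,"gripper":1}]' 70;
python3 -m crank '[{"rx":0,"ry":0,"rz":-10,"dx":8,"dy":18,"dz":0,"gripper":1},{"rx":0,"ry":0,"rz":-10,"dx":8,"dy":18,"dz":0,"gripper":1},{"rx":0,"ry":0,"rz":-10,"dx":8,"dy":18,"dz":0,"gripper":1},{"rx":0,"ry":0,"rz":-10,"dx":8,"dy":18,"dz":0,"gripper":1},{"rx":0,"ry":0,"rz":-10,"dx":8,"dy":18,"dz":0,"gripper":1},{"rx":0,"ry":0,"rz":-10,"dx":6,"dy":14,"dz":0,"gripper":1},{"rx":0,"ry":0,"rz":-10,"dx":0,"dy":0,"dz":0,"gripper":1},{"rx":0,"ry":0,"rz":-10,"dx":0,"dy":0,"dz":0,"gripper":1},{"rx":0,"ry":0,"rz":-10,"dx":0,"dy":0,"dz":0,"gripper":1},{"rx":0,"ry":0,"rz":0,"dx":0,"dy":0,"dz":0,"gripper":1}]'
python3 - <<'E'
from h import *
from rig import bot,snapshot
s=snapshot("wrist");s=snapshot("wrist");a=snapshot("scene");pickle.dump((a,s),open("pics/m4.pkl","wb"));t=bot.get_state();print(t["eef_pos"],t["ee_rot"],stripes(a))
u=px(s,(.667,.06,.05));print(u)
im=s["color"][:,:,::-1];x,y=[int(round(v)) for v in u];x0=min(max(x-45,0),550);y0=min(max(y-45,0),310)
k=cv2.resize(im[y0:y0+90,x0:x0+90],None,fx=6,fy=6,interpolation=cv2.INTER_CUBIC)
small=cv2.resize(im,(256,160));o=np.zeros((540,796,3),np.uint8);o[:,:540]=k;o[:160,540:]=small;cv2.imwrite("pics/m4.png",o);print(x0,y0)
E
```

```text
clock: 13.15
eef_pos: [0.5941, -0.0425, 0.1566]
ee_rot: [-180.0, 0.0, 71.3]
wrist_force: [-0.2, 0.2, 0.2]
width: 1.001
clock: 14.4
eef_pos: [0.6399, 0.061, 0.1565]
ee_rot: [180.0, 0.0, -18.3]
wrist_force: [-0.4, 0.2, 0.4]
width: 1.001
[0.63990683 0.06088574 0.15662756] [ 1.79996263e+02  1.03031474e-02 -1.81750683e+01] {'red': [(45, [611.0, 61.6], [332.4, 219.8]), (117, [669.9, -68.7], [309.0, 256.4])], 'green': [], 'violet': []}
[351.81301346 174.84362593]
307 130
```

View pics/m4.png

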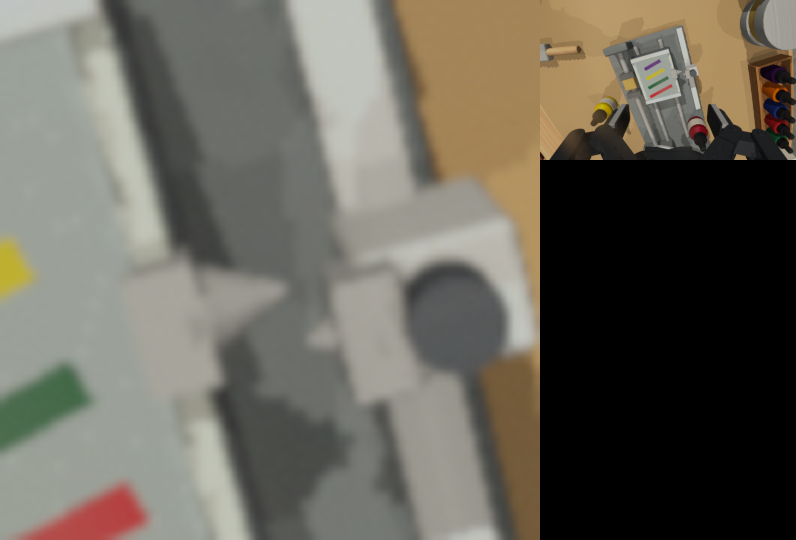

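Close view: pointer tip at (287,290), index tip at (308,340) in the 6x crop, so the pointer is already past the index. Computing the gap along the stage's y.

Run:
```python
from h import *
a,s=pickle.load(open("pics/m4.pkl","rb"))
C=lambda u,v:(307+(u+.5)/6-.5,130+(v+.5)/6-.5)
for z in(.02,.04):
  d=plane(s,C(425,540),z)-plane(s,C(290,10),z);print("yaw",np.degrees(np.arctan2(d[0],d[1])))
p=plane(s,C(287,290),.05);i=plane(s,C(308,340),.05);print(p,i)
for yw in(2.,3.,4.):
  t=np.radians(yw);print(yw,((p-i)[:2]*1e3)@[np.sin(t),np.cos(t)],((i-p)[:2]*1e3)@[np.cos(t),-np.sin(t)])
```

```text
yaw -177.92031043371125
yaw -177.92031043371125
[0.66831731 0.05677308 0.05      ] [0.6690711  0.04886069 0.05      ]
2.0 7.881263854588609 1.0294752741823203
3.0 7.8620966790276325 1.1668655001414392
4.0 7.840534632656383 1.3039002875655348
```

Pointer is 7.9 mm past the index, and the nut bears on the far jaw. I'll go back to the post (about (562,-116)), grip, and turn another 46°, to about 16 mm past.

```bash
python3 -m crank '[{"rx":0,"ry":0,"rz":0,"dx":-10,"dy":-22,"dz":0,"gripper":1},{"rx":0,"ry":0,"rz":0,"dx":-10,"dy":-22,"dz":0,"gripper":1},{"rx":0,"ry":0,"rz":0,"dx":-10,"dy":-22,"dz":0,"gripper":1},{"rx":0,"ry":0,"rz":0,"dx":-10,"dy":-22,"dz":0,"gripper":1},{"rx":0,"ry":0,"rz":0,"dx":-10,"dy":-22,"dz":0,"gripper":1},{"rx":0,"ry":0,"rz":0,"dx":-10,"dy":-22,"dz":0,"gripper":1},{"rx":0,"ry":0,"rz":0,"dx":-10,"dy":-23,"dz":0,"gripper":1},{"rx":0,"ry":0,"rz":0,"dx":-7,"dy":-22,"dz":0,"gripper":1},{"rx":0,"ry":0,"rz":0,"dx":0,"dy":0,"dz":0,"gripper":1},{"rx":0,"ry":0,"rz":0,"dx":0,"dy":0,"dz":-15,"gripper":1}]';
python3 -m crank '[{"rx":0,"ry":0,"rz":0,"dx":0,"dy":0,"dz":-25,"gripper":1},{"rx":0,"ry":0,"rz":0,"dx":0,"dy":0,"dz":-19,"gripper":1},{"rx":0,"ry":0,"rz":0,"dx":0,"dy":0,"dz":0,"gripper":1},{"rx":0,"ry":0,"rz":0,"dx":0,"dy":0,"dz":0,"gripper":0.4},{"rx":0,"ry":0,"rz":0,"dx":0,"dy":0,"dz":0,"gripper":0},{"rx":0,"ry":0,"rz":0,"dx":0,"dy":0,"dz":0,"gripper":0},{"rx":0,"ry":0,"rz":0,"dx":0,"dy":0,"dz":0,"gripper":0},{"rx":0,"ry":0,"rz":0,"dx":0,"dy":0,"dz":0,"gripper":0},{"rx":0,"ry":0,"rz":0,"dx":0,"dy":0,"dz":0,"gripper":0},{"rx":0,"ry":0,"rz":0,"dx":0,"dy":0,"dz":0,"gripper":0}]'
python3 -c "
from rig import bot;print(bot.get_state()['joint_positions'].round(1))"; python3 arc.py 546 -168.3 562.4 -115.7 9.2 5
```

```text
clock: 15.8
eef_pos: [0.5639, -0.1157, 0.142]
ee_rot: [-179.9, -0.1, -18.3]
wrist_force: [-1.0, 1.4, -0.4]
width: 0.996
clock: 17.05
eef_pos: [0.5632, -0.1161, 0.0985]
ee_rot: [-180.0, -0.0, -18.4]
wrist_force: [-2.2, 0.1, 6.6]
width: 0.203
[-23.7  17.2  36.9 103.7 -11.5  62.9  -1.2]
r 55.097368358207454 a0 72.68319652319285
1 [-9.  2.]; 2 [-8.  0.]; 3 [-9. -0.]; 4 [-9. -3.]; 5 [-8. -3.];
```

```bash
python3 -m crank '[{"rx":0,"ry":0,"rz":9,"dx":-9,"dy":2,"dz":0,"gripper":0},{"rx":0,"ry":0,"rz":9,"dx":-8,"dy":0,"dz":0,"gripper":0},{"rx":0,"ry":0,"rz":9,"dx":-9,"dy":0,"dz":0,"gripper":0},{"rx":0,"ry":0,"rz":9,"dx":-9,"dy":-3,"dz":0,"gripper":0},{"rx":0,"ry":0,"rz":9,"dx":-8,"dy":-3,"dz":0,"gripper":0},{"rx":0,"ry":0,"rz":0,"dx":0,"dy":0,"dz":0,"gripper":0},{"rx":0,"ry":0,"rz":0,"dx":0,"dy":0,"dz":0,"gripper":0},{"rx":0,"ry":0,"rz":0,"dx":0,"dy":0,"dz":0,"gripper":0},{"rx":0,"ry":0,"rz":0,"dx":0,"dy":0,"dz":0,"gripper":0},{"rx":0,"ry":0,"rz":0,"dx":0,"dy":0,"dz":0,"gripper":0}]'
python3 - <<'E'
from h import *
from rig import bot,snapshot
a=snapshot("scene");t=bot.get_state();print(t["eef_pos"],stripes(a)["red"])
E
python3 arc.py 546 -168.3 520 -120 -10 15
```

```text
clock: 18.3
eef_pos: [0.5206, -0.1193, 0.0985]
ee_rot: [-180.0, -0.1, 26.6]
wrist_force: [-0.4, 4.3, 7.6]
width: 0.202
[ 0.52059407 -0.11925533  0.09846661] [(44, [609.7, 69.4], [334.2, 218.3]), (117, [670.1, -68.8], [309.0, 256.5])]
r 54.85334994328059 a0 118.29368133963006
1 [9. 4.]; 2 [9. 2.]; 3 [10.  1.]; 4 [ 9. -1.]; 5 [ 9. -3.]; 6 [ 9. -5.]; 7 [ 8. -5.]; 8 [ 6. -7.]; 9 [ 5. -8.]; 10 [ 4. -9.]; 11 [ 2. -9.]; 12 [  1. -10.]; 13 [-1. -9.]; 14 [ -3. -10.]; 15 [-4. -8.];
```

Slide now about 15.9 mm past (stripe +8.0 mm). Winding back clockwise 120° first, leaving about 2–3 mm to go.

```bash
python3 -m crank '[{"rx":0,"ry":0,"rz":-10,"dx":9,"dy":4,"dz":0,"gripper":0},{"rx":0,"ry":0,"rz":-10,"dx":9,"dy":2,"dz":0,"gripper":0},{"rx":0,"ry":0,"rz":-10,"dx":10,"dy":1,"dz":0,"gripper":0},{"rx":0,"ry":0,"rz":-10,"dx":9,"dy":-1,"dz":0,"gripper":0},{"rx":0,"ry":0,"rz":-10,"dx":9,"dy":-3,"dz":0,"gripper":0},{"rx":0,"ry":0,"rz":-10,"dx":9,"dy":-5,"dz":0,"gripper":0},{"rx":0,"ry":0,"rz":-10,"dx":8,"dy":-5,"dz":0,"gripper":0},{"rx":0,"ry":0,"rz":-10,"dx":6,"dy":-7,"dz":0,"gripper":0},{"rx":0,"ry":0,"rz":-10,"dx":5,"dy":-8,"dz":0,"gripper":0},{"rx":0,"ry":0,"rz":-10,"dx":4,"dy":-9,"dz":0,"gripper":0}]'
python3 -m crank '[{"rx":0,"ry":0,"rz":-10,"dx":2,"dy":-9,"dz":0,"gripper":0},{"rx":0,"ry":0,"rz":-10,"dx":1,"dy":-10,"dz":0,"gripper":0},{"rx":0,"ry":0,"rz":0,"dx":0,"dy":0,"dz":0,"gripper":0},{"rx":0,"ry":0,"rz":0,"dx":0,"dy":0,"dz":0,"gripper":0},{"rx":0,"ry":0,"rz":0,"dx":0,"dy":0,"dz":0,"gripper":0},{"rx":0,"ry":0,"rz":0,"dx":0,"dy":0,"dz":0,"gripper":0},{"rx":0,"ry":0,"rz":0,"dx":0,"dy":0,"dz":0,"gripper":0},{"rx":0,"ry":0,"rz":0,"dx":0,"dy":0,"dz":0,"gripper":0},{"rx":0,"ry":0,"rz":0,"dx":0,"dy":0,"dz":0,"gripper":0},{"rx":0,"ry":0,"rz":0,"dx":0,"dy":0,"dz":0,"gripper":0}]'
python3 - <<'E'
from h import *
from rig import bot,snapshot
a=snapshot("scene");t=bot.get_state();p=t["eef_pos"]*1e3;print(p,np.degrees(np.arctan2(p[1]+168.3,p[0]-546)),t["joint_positions"].round(1),stripes(a))
w=snapshot("wrist");pickle.dump((a,w),open("pics/m5.pkl","wb"));print(px(w,(.669,.049,.05)))
E
```

```text
clock: 19.6
eef_pos: [0.5973, -0.1521, 0.0985]
ee_rot: [179.9, 0.0, -73.8]
wrist_force: [-9.9, 1.7, 11.8]
width: 0.203
clock: 20.85
eef_pos: [0.5993, -0.1718, 0.0985]
ee_rot: [179.9, -0.0, -93.6]
wrist_force: [-9.1, -0.5, 12.9]
width: 0.2
[ 599.31877094 -171.8230741    98.48738067] -3.7803623576487473 [-26.7  27.5  50.8  97.  -22.8  66.6 -63.4] {'red': [(44, [610.3, 56.2], [330.9, 220.6]), (115, [670.6, -68.5], [309.2, 256.6])], 'green': [], 'violet': []}
[ -7.62478153 131.26273153]
```

Consistent: 56.2 now, target about 53.5 → about 2.7 mm (15°) left. Turning 11°, then letting go and repeating the wrist measurement from the same camera pose.

```bash
python3 -m crank '[{"rx":0,"ry":0,"rz":-5,"dx":-1,"dy":-5,"dz":0,"gripper":0},{"rx":0,"ry":0,"rz":-6,"dx":-1,"dy":-5,"dz":0,"gripper":0},{"rx":0,"ry":0,"rz":0,"dx":0,"dy":0,"dz":0,"gripper":0},{"rx":0,"ry":0,"rz":0,"dx":0,"dy":0,"dz":0,"gripper":0},{"rx":0,"ry":0,"rz":0,"dx":0,"dy":0,"dz":0,"gripper":0},{"rx":0,"ry":0,"rz":0,"dx":0,"dy":0,"dz":0,"gripper":1},{"rx":0,"ry":0,"rz":0,"dx":0,"dy":0,"dz":0,"gripper":1},{"rx":0,"ry":0,"rz":0,"dx":0,"dy":0,"dz":0,"gripper":1},{"rx":0,"ry":0,"rz":0,"dx":0,"dy":0,"dz":20,"gripper":1},{"rx":0,"ry":0,"rz":0,"dx":0,"dy":0,"dz":38,"gripper":1}]'
python3 -m crank '[{"rx":0,"ry":0,"rz":10,"dx":5,"dy":27,"dz":0,"gripper":1},{"rx":0,"ry":0,"rz":10,"dx":5,"dy":27,"dz":0,"gripper":1},{"rx":0,"ry":0,"rz":10,"dx":5,"dy":27,"dz":0,"gripper":1},{"rx":0,"ry":0,"rz":10,"dx":5,"dy":27,"dz":0,"gripper":1},{"rx":0,"ry":0,"rz":10,"dx":5,"dy":27,"dz":0,"gripper":1},{"rx":0,"ry":0,"rz":10,"dx":5,"dy":27,"dz":0,"gripper":1},{"rx":0,"ry":0,"rz":10,"dx":5,"dy":27,"dz":0,"gripper":1},{"rx":0,"ry":0,"rz":10,"dx":5,"dy":27,"dz":0,"gripper":1},{"rx":0,"ry":0,"rz":6,"dx":1,"dy":25,"dz":0,"gripper":1},{"rx":0,"ry":0,"rz":0,"dx":0,"dy":0,"dz":0,"gripper":1}]'
python3 - <<'E'
from h import *
from rig import bot,snapshot
for _ in range(3):s=snapshot("wrist")
a=snapshot("scene");pickle.dump((a,s),open("pics/m6.pkl","wb"));t=bot.get_state();print(t["eef_pos"],t["ee_rot"],stripes(a)["red"])
s0=pickle.load(open("pics/m4.pkl","rb"))[1]
g0,g=[cv2.cvtColor(q["color"],cv2.COLOR_RGB2GRAY) for q in(s0,s)]
C=lambda u,v:np.array((307+(u+.5)/6-.5,130+(v+.5)/6-.5))
def track(tip,box):
    x0,y0,x1,y1=box;r=cv2.matchTemplate(g,g0[y0:y1,x0:x1],cv2.TM_CCOEFF_NORMED);r[:, :x0-40]=0
    _,v,_,(mx,my)=cv2.minMaxLoc(r)
    f=lambda l,c,h:(l-h)/(2*(l-2*c+h))
    sub=np.array([mx+f(*r[my,mx-1:mx+2]),my+f(*r[my-1:my+2,mx])])
    q=tip+sub-[x0,y0];return q,v
# boxes in full px: pointer block+cone, index block+knob
p,v1=track(C(287,290),(327,172,352,196));i,v2=track(C(308,340),(359,160,396,198))
P=plane(s,p,.05);I=plane(s,i,.05);print(p,v1,i,v2,P,I)
t=np.radians(2.5);print("past",((P-I)[:2]*1e3)@[np.sin(t),np.cos(t)],"xgap",((I-P)[:2]*1e3)@[np.cos(t),-np.sin(t)])
E
```

```text
clock: 22.2
eef_pos: [0.5983, -0.18, 0.1564]
ee_rot: [179.9, -0.0, -104.4]
wrist_force: [0.4, 0.4, 0.3]
width: 1.006
clock: 23.45
eef_pos: [0.6404, 0.0633, 0.1569]
ee_rot: [-179.9, -0.0, -18.2]
wrist_force: [-0.5, -0.7, 0.5]
width: 0.999
[0.64014367 0.05920814 0.15636625] [ 1.79978376e+02 -4.65972833e-02 -1.85523551e+01] [(45, [611.3, 54.8], [330.7, 221.0]), (118, [670.0, -68.8], [309.0, 256.5])]
[355.45667521 184.24494425] 0.9853482842445374 [356.93204753 184.87716675] 0.9924275875091553 [0.66809262 0.04989352 0.05      ] [0.66911551 0.0489657  0.05      ]
past 0.8823162492500566 xgap 1.062388035413996
```

Pointer is 0.9 mm past the index, tip-to-tip x gap 1.1 mm as before. One more 5° clockwise nudge.

```bash
python3 -m crank '[{"rx":0,"ry":0,"rz":-10,"dx":-5,"dy":-27,"dz":0,"gripper":1},{"rx":0,"ry":0,"rz":-10,"dx":-5,"dy":-27,"dz":0,"gripper":1},{"rx":0,"ry":0,"rz":-10,"dx":-5,"dy":-27,"dz":0,"gripper":1},{"rx":0,"ry":0,"rz":-10,"dx":-5,"dy":-27,"dz":0,"gripper":1},{"rx":0,"ry":0,"rz":-10,"dx":-5,"dy":-27,"dz":0,"gripper":1},{"rx":0,"ry":0,"rz":-10,"dx":-5,"dy":-27,"dz":0,"gripper":1},{"rx":0,"ry":0,"rz":-10,"dx":-5,"dy":-27,"dz":0,"gripper":1},{"rx":0,"ry":0,"rz":-10,"dx":-5,"dy":-27,"dz":0,"gripper":1},{"rx":0,"ry":0,"rz":-6,"dx":-1,"dy":-25,"dz":0,"gripper":1},{"rx":0,"ry":0,"rz":0,"dx":0,"dy":0,"dz":0,"gripper":1}]'
python3 -m crank '[{"rx":0,"ry":0,"rz":0,"dx":0,"dy":0,"dz":-20,"gripper":1},{"rx":0,"ry":0,"rz":0,"dx":0,"dy":0,"dz":-25,"gripper":1},{"rx":0,"ry":0,"rz":0,"dx":0,"dy":0,"dz":-13,"gripper":1},{"rx":0,"ry":0,"rz":0,"dx":0,"dy":0,"dz":0,"gripper":1},{"rx":0,"ry":0,"rz":0,"dx":0,"dy":0,"dz":0,"gripper":0.4},{"rx":0,"ry":0,"rz":0,"dx":0,"dy":0,"dz":0,"gripper":0},{"rx":0,"ry":0,"rz":0,"dx":0,"dy":0,"dz":0,"gripper":0},{"rx":0,"ry":0,"rz":0,"dx":0,"dy":0,"dz":0,"gripper":0},{"rx":0,"ry":0,"rz":0,"dx":0,"dy":0,"dz":0,"gripper":0},{"rx":0,"ry":0,"rz":0,"dx":0,"dy":0,"dz":0,"gripper":0}]'
python3 -c "
from rig import bot;t=bot.get_state();print(t['eef_pos'],t['ee_rot'],t['wrist_force'])"
```

```text
clock: 24.9
eef_pos: [0.5978, -0.1837, 0.1562]
ee_rot: [-180.0, -0.1, -104.7]
wrist_force: [-0.2, -0.0, 0.0]
width: 1.0
clock: 26.15
eef_pos: [0.5992, -0.1804, 0.0985]
ee_rot: [-180.0, 0.0, -104.4]
wrist_force: [-1.5, 0.8, 5.3]
width: 0.207
[ 0.59922655 -0.18043209  0.09850629] [-1.79955532e+02  1.16637843e-02 -1.04383738e+02] [-1.47619475  0.82762135  5.25169584]
```

```bash
python3 -m crank '[{"rx":0,"ry":0,"rz":-3,"dx":-1,"dy":-3,"dz":0,"gripper":0},{"rx":0,"ry":0,"rz":-2,"dx":-0.5,"dy":-2.4,"dz":0,"gripper":0},{"rx":0,"ry":0,"rz":0,"dx":0,"dy":0,"dz":0,"gripper":0},{"rx":0,"ry":0,"rz":0,"dx":0,"dy":0,"dz":0,"gripper":0},{"rx":0,"ry":0,"rz":0,"dx":0,"dy":0,"dz":0,"gripper":0},{"rx":0,"ry":0,"rz":0,"dx":0,"dy":0,"dz":0,"gripper":1},{"rx":0,"ry":0,"rz":0,"dx":0,"dy":0,"dz":0,"gripper":1},{"rx":0,"ry":0,"rz":0,"dx":0,"dy":0,"dz":0,"gripper":1},{"rx":0,"ry":0,"rz":0,"dx":0,"dy":0,"dz":20,"gripper":1},{"rx":0,"ry":0,"rz":0,"dx":0,"dy":0,"dz":38,"gripper":1}]'
python3 -m crank '[{"rx":0,"ry":0,"rz":10,"dx":5,"dy":27,"dz":0,"gripper":1},{"rx":0,"ry":0,"rz":10,"dx":5,"dy":27,"dz":0,"gripper":1},{"rx":0,"ry":0,"rz":10,"dx":5,"dy":27,"dz":0,"gripper":1},{"rx":0,"ry":0,"rz":10,"dx":5,"dy":27,"dz":0,"gripper":1},{"rx":0,"ry":0,"rz":10,"dx":5,"dy":27,"dz":0,"gripper":1},{"rx":0,"ry":0,"rz":10,"dx":5,"dy":27,"dz":0,"gripper":1},{"rx":0,"ry":0,"rz":10,"dx":5,"dy":27,"dz":0,"gripper":1},{"rx":0,"ry":0,"rz":10,"dx":5,"dy":28,"dz":0,"gripper":1},{"rx":0,"ry":0,"rz":10,"dx":2,"dy":29,"dz":0,"gripper":1},{"rx":0,"ry":0,"rz":1,"dx":0,"dy":0,"dz":0,"gripper":1}]'
python3 - <<'E'
from h import *
from rig import bot,snapshot
for _ in range(4):s=snapshot("wrist")
a=snapshot("scene");b=snapshot("side");pickle.dump((a,s),open("pics/m7.pkl","wb"));t=bot.get_state();print(t["clock"],t["eef_pos"],t["ee_rot"],stripes(a)["red"])
s0=pickle.load(open("pics/m4.pkl","rb"))[1]
g0,g=[cv2.cvtColor(q["color"],cv2.COLOR_RGB2GRAY) for q in(s0,s)]
C=lambda u,v:np.array((307+(u+.5)/6-.5,130+(v+.5)/6-.5))
def track(tip,box):
    x0,y0,x1,y1=box;r=cv2.matchTemplate(g,g0[y0:y1,x0:x1],cv2.TM_CCOEFF_NORMED);r[:, :x0-40]=0
    _,v,_,(mx,my)=cv2.minMaxLoc(r);f=lambda l,c,h:(l-h)/(2*(l-2*c+h))
    return tip+np.array([mx+f(*r[my,mx-1:mx+2]),my+f(*r[my-1:my+2,mx])])-[x0,y0],v
p,v1=track(C(287,290),(327,172,352,196));i,v2=track(C(308,340),(359,160,396,198))
P=plane(s,p,.05);I=plane(s,i,.05);print(p,v1,i,v2)
t=np.radians(2.5);print("past",((P-I)[:2]*1e3)@[np.sin(t),np.cos(t)],"xgap",((I-P)[:2]*1e3)@[np.cos(t),-np.sin(t)])
x0,y0=int(i[0])-30,int(i[1])-30
o=np.zeros((480,800,3),np.uint8);o[:,:480]=cv2.resize(s["color"][y0:y0+60,x0:x0+60,::-1],(480,480),interpolation=cv2.INTER_CUBIC);o[:200,480:]=cv2.resize(a["color"][:,:,::-1],(320,200));o[200:400,480:]=cv2.resize(b["color"][:,:,::-1],(320,200));cv2.imwrite("pics/m7.png",o);print(x0,y0)
E
```

```text
clock: 27.4
eef_pos: [0.5968, -0.1855, 0.1564]
ee_rot: [179.9, -0.0, -109.4]
wrist_force: [0.1, 1.1, 1.4]
width: 1.004
clock: 28.65
eef_pos: [0.6399, 0.0633, 0.1569]
ee_rot: [-179.9, -0.0, -18.1]
wrist_force: [-0.5, -0.3, 0.0]
width: 0.997
28.95 [0.63953286 0.05896646 0.15610239] [ 1.79984242e+02 -2.49248962e-02 -1.85530343e+01] [(47, [611.4, 54.2], [330.6, 221.1]), (118, [669.8, -68.5], [309.1, 256.4])]
[355.88621012 183.66318766] 0.9817516803741455 [357.14637248 183.31880188] 0.9939053654670715
past 0.0009410945588433656 xgap 1.0958503255903105
327 153
```

View pics/m7.png

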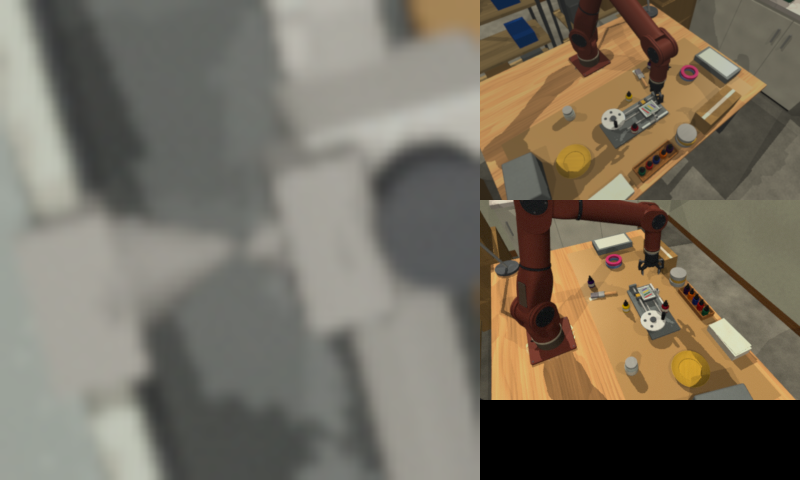

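The two tips meet nose to nose at (245,243) and the measured offset is 0.0 mm. The gripper hovers free above the stage, bottles and other items stand in place. Handing in.

```bash
python3 -c "
from rig import close_job;print(close_job())"
```

```text
the job is handed in; nothing more can be done
None
```

The two points are in line: the last close-up from the wrist camera put the offset at 0.0 mm, with the tips about 1.1 mm apart nose to nose. I handed the job in at about 29 s, with the gripper open and clear of everything.

- **Sequence:** I wound the crank anticlockwise until the slide was about 15.9 mm past the index, on the side away from the crank. Then I wound it clockwise through the slack, stopped 0.9 mm short, and made one last clockwise nudge of about 5°. I only ever moved the slide by the crank.
- **Slip:** the first grip (25 N, jaws pointing along the crank's radius) slid off the post after about 100° of turning. I gripped again at 70 N with the jaws across the radius, and that held.
- **Checks that differed:** the coarse scene camera put the slide about 0.7 mm further past (stripe at 54.2 mm, expected about 53.5 mm). I judged that to be within its error and went by the close-up.
- **Not measured:** the 15.9 mm overrun is the close-up reading of 7.9 mm plus 8.0 mm tracked by the scene camera. The nut bearing on the crank-side jaw is inferred from the slide following the final clockwise turn. That the bottles and other items stayed put is from looking at the pictures.

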